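# Seat the charging pad in the display organiser and shut its drawer

## Robot

A 6-joint arm with a two-finger parallel gripper is mounted at the origin on the work surface. World frame = base frame: x ahead of the robot, y to its left, z up, the work surface at z = 0. Lengths are in m, angles in rad, forces in N, time in s.
With the tool pointing down it reaches from about 0.3 to 0.875 m from the base axis. Payload 6.4 kg.
Tool frame: the origin (TCP) lies at the very end of the fingers, on their centre line; the grasp point (between the pads) lies 19 mm behind it; z points along the fingers, y is the direction in which the jaws open and shut (so a half turn about z gives the same grasp; the last joint's range is limited). The gripper opens to 85 mm and grips with 20 to 120 N. Pads are 22 mm wide; open, the fingers measure 114 mm over their backs; the gripper's body (76 mm by 85 mm) begins 54 mm behind the grasp point. The pads swing forward as they close: fully open they stand 13 mm farther back than shut.
Start: joints at [1.015, 0.181, 1.607, -0, 1.354, -0.206], TCP at [0.197, 0.54, 0.231] pointing down, gripper open.
Joint ranges: [-2.99, 2.99], [-0.89, 2.07], [0.3, 2.58], [-1.14, 4.28], [0, 2.63], [-3.12, 3.12]. Speed limits (rad/s): [2.57, 2.57, 3.01, 3.14, 3.14, 3.14].

## Interface

Orientations are given as a unit quaternion [w, x, y, z].
In Python, from bench import * gives the robot as it stands.
- The arm moves only by the tool arm_command, never from a script. Its argument "motion" is text: rows parted by semicolons, each of 7 numbers parted by spaces: the shift along the tool's x, y, z in units of 0.2 m (1.0 is 0.2 m), then the turn, a rotation vector about the tool's x, y, z in units of 60 degrees (1.0 is 60 degrees), then the opening, from 0 (shut) to 1 (fully open). In form: tx ty tz ax ay az grip; .... A call has 1 to 10 rows; each row shifts and turns the pose as measured when the row begins, along the tool's axes as they then stand; what a row does not reach is not made up. A row lasts 1/12 s, in which the tool goes at most 41.7 mm and 7.16 degrees, less where a joint would pass 70% of its speed; a pose out of reach is approached as far as the arm can. A call with a number of a shift or a turn outside -1 to 1 is refused whole. A call with a gripper value outside its range is refused whole. The fingers move at their own pace and stop on an object; the grip force is fixed at half the most. Time passes only in rows, so rows that do not move let the fingers close. It gives the time, the measured TCP pose, the force and the opening at its end, in the units of the state.
- get_obs(): the state, without advancing time (a new reading comes with each control period).
- camera(name): name is "scene" or "top"; returns a dict with "img" (480x640x3 uint8, red, green, blue), "intrinsics" (3x3 intrinsics, pixels), "pose" (4x4, takes a point from camera to world coordinates). Camera axes: x right, y down, z forward; pixel columns grow to the right and rows downward; lengths in m; the calibration is good to about 2 mm. A picture is of the moment at which its call begins. There is no depth.
- hand_in(): hands the job in, once; it reports no verdict.
Trained networks look in the newest picture that a camera, given by its name, has taken for a name from the list of things; names that differ only in an ending like _2 or _b are one class to them, and where a whole thing is asked for, a point or a joint stands for the part that bears it (a point fixed in the world has none). Each returns a list of dicts, best first, with "conf" (0 to 1); they miss things now and then, are a little off and sometimes report something else, mostly with a low value. They report only what shows in the picture. A call takes as long as a camera call. They do not tell look-alikes from the thing itself.
- search_frame(camera, target): "box" ([left, top, right, bottom] in pixels, round what is visible of it).
The state is a dict: "time_s": time; "q": joint angles; "dq": joint speeds; "joint_efforts": joint torques, N m; "eef_pos": TCP position; "eef_rot": TCP orientation; "wrist_force": force on the tool from outside, world axes, zero at the start; "torque": the same for the moment, N m; "opening": opening from 0.0 (shut) to 1.0 (fully open).
Only numpy, scipy, OpenCV 4.12 (cv2) and the standard library are available. Lean on these libraries where they do the work, as an engineer would, in place of code of your own. Each camera call takes 0.05 s, during which the arm holds its last target.

## Task

The desk organiser's drawer stands open and its loose round charging pad lies on the drawer's deck, beside the round recess. Without picking it up, push the pad with the fingers across the deck until it drops flat into the recess; then, with the pad seated, push the drawer front until the drawer is fully shut. Leave everything else on the table where it stands.

Things in the scene. Friction and masses are not known exactly. Their poses are not given: they have to be found in the camera images.
- organiser: low desk organiser fixed to the table, white with pale wood sides and a clear top: 240 mm deep (x), 380 mm wide (y), 40 mm tall. Origin on the table at the middle of the front edge of its case; its x axis points into the case (the way the drawer shuts), y to the left seen from its front, z up. The case lies at x from 0 to 240 mm, its clear roof from 32 to 40 mm above the table
- drawer (a joint): opening of the sliding drawer in m: 0 = fully shut against a stop, 0.19 = most open; it starts between 0.155 and 0.185. It slides with about 3 N of friction, stays where it is left, has no latch or spring
- recess (a point): centre of the round recess in the drawer's flat pale-wood deck, at deck height (26 mm above the table), moving with the drawer; axes as the organiser's. Recess 80 mm across, 10 mm deep, flat dark floor; its centre is 70 mm behind the inner face of the drawer front and 100 mm left (+y) of the drawer's middle. Deck 340 mm wide (y), 210 mm deep. Beyond 0.11 opening the recess is clear of the roof
- drawer_front (a point): middle of the outer face of the drawer front, 19 mm above the table; axes as the organiser's (its x axis points in, the way to push). The front is a white board 380 mm wide, 12 mm thick, from 2 to 36 mm above the table, so it stands 10 mm above the deck. Shut, it lies against the case's front edge
- pad_center (a point): centre of the loose charging pad: a grey disc with a dark rubber top face, 72 mm across, 10 mm thick, about 0.06 to 0.13 kg, lying flat on the drawer's deck to the right (-y) of the recess, its centre 5 mm above the deck. Seated, its top is flush with the deck and its centre is 5 mm below deck height; unseated it cannot pass under the roof
- tape: bystander: cardboard tape roll lying flat, 90 mm across, 22 mm tall, left of the drawer; origin at the centre of its underside
- tin: bystander: metal tin 56 mm across, 45 mm tall, right of the drawer; origin at the centre of its underside
- pencup: bystander: open white pen cup 76 mm across, 85 mm tall, right of the drawer; origin at the centre of its underside
- canister: bystander: white dotted canister with a black lid, 74 mm across, 158 mm tall, left of the drawer; origin at the centre of its underside
- clipbox: bystander: small open clear box 90 x 70 x 35 mm, standing on the organiser's roof; origin at the centre of its underside
- carton: bystander: small closed cardboard box 100 x 75 x 30 mm, lying on the organiser's roof; origin at the centre of its underside
Things that resemble listed ones, but are neither listed nor needed, are in the scene too. Of the things like the part that bears pad_center, leave any that is orange or red; of the rest the smaller one is meant.

How it is judged:
By the outcome, as a careful person would: the job done as asked, in the order asked, and still so for the second after the job is handed in, with the robot touching nothing.
It also fails if it takes over 64 s, if anything falls off the work surface, if the arm or the gripper's body presses on something with over 40 N, if the wrist force passes 120 N, or if a joint passes its speed limit or range.

## Working session

There is one attempt and no reset: what is moved stays moved. The work goes in short steps, Python scripts to look and compute and a tool call to move; the robot and the scene stay as the last step left them, time stands still between calls to the robot, and variables do not carry over. Pictures are saved under pics/ and viewed, and the job is handed in when it is done.

Besides the shell and the picture viewer there is one more tool, called as name(argument=value, ...) on one line, values as JSON. arm_command: Moves the arm, as the interface text tells. Shifts and turns lie within -1 to 1; 1 stands for 0.2 m of shift or 60 degrees of turn. Its arguments: {"type":"object","properties":{"motion":{"type":"string"}},"required":["motion"]}

```bash
mkdir -p pics; ls; cat > h.py <<'E'
from bench import *
import numpy as np, cv2
def snap(n,f):
    c=camera(n); cv2.imwrite(f'pics/{f}.png',c['img'][:,:,::-1]); return c
def ray(c,u,v,z):
    K=np.array(c['intrinsics']);T=np.array(c['pose']);d=T[:3,:3]@np.linalg.solve(K,[u,v,1]);o=T[:3,3]
    return o+d*(z-o[2])/d[2]
def proj(c,p):
    K=np.array(c['intrinsics']);T=np.array(c['pose']);q=K@(T[:3,:3].T@(np.array(p)-T[:3,3]));return q[:2]/q[2]
E
python3 - <<'E'
from h import *
for n in('top','scene'):
    c=snap(n,n+'0')
    print(n,np.round(c['pose'],3).tolist(),c['intrinsics'])
    for t in('organiser','drawer','drawer_front','recess','pad_center','tin','tape','pencup','canister'):
        for r in search_frame(n,t)[:4]: print(t,np.round(r['box']),round(r['conf'],2))
o=get_obs();print(o)
E
```

```text
pics
top [[-0.022, -0.982, 0.185, 0.384], [-1.0, 0.025, 0.013, -0.038], [-0.017, -0.185, -0.983, 0.969], [0.0, 0.0, 0.0, 1.0]] [[474.06285567   0.         316.20575714]
 [  0.         474.06285567 231.56217134]
 [  0.           0.           1.        ]]
organiser [225.  80. 433. 300.] 0.81
drawer [230. 192. 418. 303.] 0.7
drawer_front [227. 187. 417. 303.] 0.88
recess [227. 190. 418. 302.] 0.92
pad_center [368. 224. 400. 264.] 0.95
pad_center [335. 316. 383. 369.] 0.9
pad_center [409. 326. 442. 368.] 0.8
pad_center [474. 154. 523. 201.] 0.71
tin [445. 273. 477. 306.] 0.85
tape [171. 240. 222. 290.] 0.98
pencup [445. 204. 488. 248.] 0.86
scene [[-0.497, 0.474, -0.727, 1.469], [0.868, 0.294, -0.401, 0.502], [0.024, -0.83, -0.557, 0.766], [0.0, 0.0, 0.0, 1.0]] [[601.54032487   0.         316.823708  ]
 [  0.         601.54032487 241.86914249]
 [  0.           0.           1.        ]]
organiser [245. 224. 276. 239.] 0.63
organiser [135. 199. 382. 392.] 0.58
drawer [224. 199. 386. 301.] 0.9
drawer_front [222. 202. 384. 301.] 0.74
drawer_front [181. 189. 216. 233.] 0.66
recess [227. 201. 
[... 324 characters left out ...]
338.] 0.81
{'time_s': 1.0, 'q': array([ 1.01469433e+00,  1.80769504e-01,  1.60701784e+00, -1.08189753e-05,
        1.35379290e+00, -2.06303360e-01]), 'dq': array([ 1.40887465e-03, -9.56598113e-05,  6.00522226e-04, -3.08457036e-04,
       -1.56403790e-03,  6.28764625e-04]), 'joint_efforts': array([ 5.67307998e-04, -4.44836068e+01, -3.51694393e+01, -1.83343641e-04,
        4.28413505e-04, -5.79896800e-05]), 'eef_pos': array([0.19705094, 0.54019099, 0.23129698]), 'eef_rot': array([7.21114984e-06, 1.74007845e-01, 9.84744266e-01, 3.79234218e-06]), 'wrist_force': array([-0.14990996,  0.04073379,  0.10301006]), 'torque': array([-0.00376566, -0.01596056,  0.05554027]), 'opening': 1.0006961479046024}
```

View pics/top0.png

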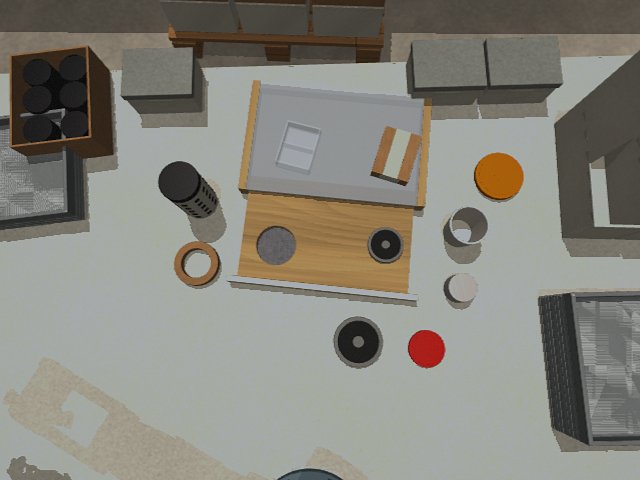

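View pics/scene0.png

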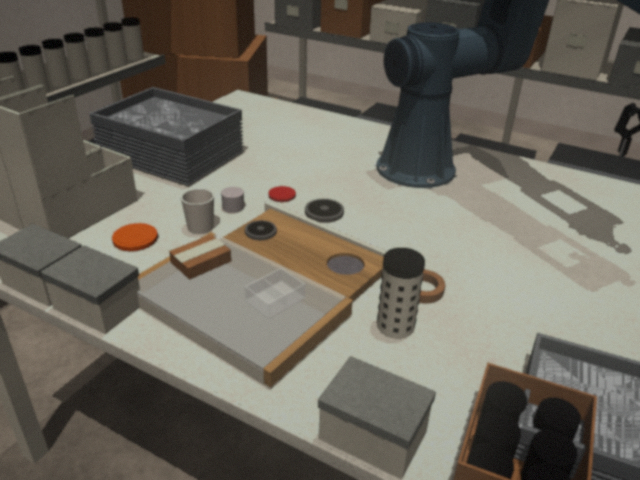

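The top view shows the pad at about (385,245) on the deck and the recess at about (277,245). The drawer front runs from (230,280) to (416,298). The larger pad at (358,341), the red one and the orange one are look-alikes. I'll measure these precisely next.

```bash
cat >> h.py <<'E'
def ell(c,z,box,thr,inv=True):
    x0,y0,x1,y1=box
    g=cv2.cvtColor(c['img'],cv2.COLOR_RGB2HSV)[y0:y1,x0:x1,1]
    m=((g<thr)).astype(np.uint8)
    m=cv2.morphologyEx(m,cv2.MORPH_OPEN,np.ones((3,3)))
    cs,_=cv2.findContours(m,cv2.RETR_EXTERNAL,cv2.CHAIN_APPROX_NONE)
    k=max(cs,key=cv2.contourArea); pts=k[:,0]+[x0,y0]
    P=np.array([ray(c,u,v,z)[:2] for u,v in pts])
    (cx,cy),r=cv2.minEnclosingCircle(P.astype(np.float32))
    A=np.c_[2*P,np.ones(len(P))];s=np.linalg.lstsq(A,(P**2).sum(1),rcond=None)[0]
    return s[:2],np.sqrt(s[2]+s[0]**2+s[1]**2)*2,(cx,cy,r*2)
E
python3 - <<'E'
from h import *
c=snap('top','top1')
im=c['img'][180:310,220:425,::-1]
cv2.imwrite('pics/crop1.png',cv2.resize(im,None,fx=3.8,fy=3.8,interpolation=cv2.INTER_CUBIC))
print('pad',ell(c,.036,(360,218,408,270),75))
print('rec',ell(c,.026,(248,218,308,270),75))
for p in((385,245),(277,245),(386,165),(260,147)): print(p,cv2.cvtColor(c['img'],cv2.COLOR_RGB2HSV)[p[1],p[0]])
# front board top line, roof front edge, deck edges by eye
for n,(u,v,z) in dict(fl=(230,280,.036),fr=(416,297,.036),cl=(240,190,.04),cr=(424,207,.04),bl=(254,81,.04),br=(431,98,.04)).items(): print(n,ray(c,u,v,z)[:2].round(4))
E
```

```text
pad (array([ 0.53080604, -0.1618537 ]), np.float64(0.06984710857794396), (0.5307880640029907, -0.16167277097702026, 0.07194838672876358))
rec (array([0.53602193, 0.05666498]), np.float64(0.0758782730497853), (0.5358349680900574, 0.056653980165719986, 0.07832549512386322))
(385, 245) [ 17  17 105]
(277, 245) [168  13 102]
(386, 165) [ 43  23 174]
(260, 147) [102   8 150]
fl [0.4673 0.1466]
fr [ 0.4257 -0.2167]
cl [0.6493 0.1276]
cr [ 0.6041 -0.2428]
bl [0.8885 0.0996]
br [ 0.8383 -0.2725]
```

View pics/crop1.png

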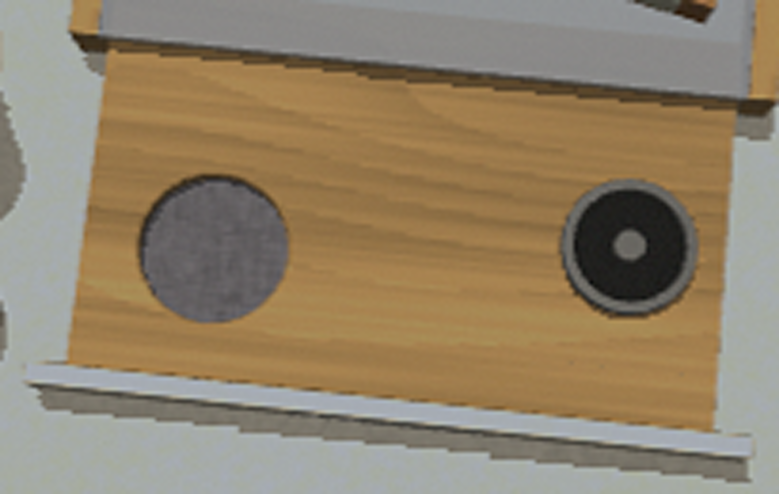

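arm_command(motion="0 0 0 0 0 0.119 0.55; 0 0 0 0 0 0.119 0.55; 0 0 0 0 0 0.119 0.55; 0 0 0 0 0 0.119 0.55; 0 0 0 0 0 0.119 0.55; 0 0 0 0 0 0.119 0.55; 0 0 0 0 0 0.119 0.55; 0 0 0 0 0 0.119 0.55; 0 0 0 0 0 0.119 0.55; 0 0 0 0 0 0.119 0.55")

```text
time_s: 1.88
eef_pos: [0.1971, 0.5402, 0.2313]
eef_rot: [0.0, 0.719, 0.695, 0.0]
wrist_force: [-0.1, 0.8, 0.7]
opening: 0.548
```

```bash
cat >> h.py <<'E'
from scipy.spatial.transform import Rotation as R
def goto(tgt,yang=None):
    o=get_obs();w,x,y,z=o['eef_rot'];r=R.from_quat([x,y,z,w]);M=r.as_matrix()
    d=M.T@(np.array(tgt)-o['eef_pos'])
    print('t',round(o['time_s'],2),'pos',o['eef_pos'].round(4),'yang',np.degrees(np.arctan2(M[1,1],M[0,1])).round(2),'zaxis',M[:,2].round(3),'F',o['wrist_force'].round(1),'op',round(o['opening'],3),'| units to go',(d/.2).round(3))
    if yang is not None:
        a=np.radians(yang);Y=np.array([np.cos(a),np.sin(a),0]);Z=np.array([0,0,-1.]);D=np.c_[np.cross(Y,Z),Y,Z]
        print('turn units',(np.degrees(R.from_matrix(M.T@D).as_rotvec())/60).round(3))
E
python3 -c "
from h import *
goto([.531,-.212,.2],-1.8)
c=snap('top','t2')
for n,z,b in(('tin',.045,(445,273,477,306)),('cup',.085,(445,204,488,248))): print(n,ray(c,(b[0]+b[2])/2,(b[1]+b[3])/2,z))
"
```

```text
t 1.88 pos [0.1971 0.5402 0.2313] yang -1.93 zaxis [ 0.  0. -1.] F [-0.1  0.8  0.7] op 0.548 | units to go [-3.703  1.796  0.156]
turn units [ 0.    -0.    -0.002]
tin [ 0.43769719 -0.30237648  0.045     ]
cup [ 0.55445238 -0.31061708  0.085     ]
```

arm_command(motion="-0.185 0.09 0 0 0 0 0.55; -0.185 0.09 0 0 0 0 0.55; -0.185 0.09 0 0 0 0 0.55; -0.185 0.09 0 0 0 0 0.55; -0.185 0.09 0 0 0 0 0.55; -0.185 0.09 0 0 0 0 0.55; -0.185 0.09 0 0 0 0 0.55; -0.185 0.09 0 0 0 0 0.55; -0.185 0.09 0 0 0 0 0.55; -0.185 0.09 0 0 0 0 0.55")

```text
time_s: 2.77
eef_pos: [0.3669, 0.1633, 0.2305]
eef_rot: [0.0, 0.706, 0.709, 0.003]
wrist_force: [1.5, 0.7, -1.2]
opening: 0.547
```

arm_command(motion="-0.185 0.09 0 0 0 0 0.55; -0.185 0.09 0 0 0 0 0.55; -0.185 0.09 0 0 0 0 0.55; -0.185 0.09 0 0 0 0 0.55; -0.185 0.09 0 0 0 0 0.55; -0.185 0.09 0 0 0 0 0.55; -0.185 0.09 0 0 0 0 0.55; -0.185 0.09 0 0 0 0 0.55; -0.185 0.09 0 0 0 0 0.55; 0 0 0 0 0 0 0.55")

```text
time_s: 3.6
eef_pos: [0.5348, -0.1799, 0.2334]
eef_rot: [0.005, 0.697, 0.717, 0.005]
wrist_force: [-0.6, 0.7, -0.1]
opening: 0.548
```

```bash
python3 -c "
from h import *
goto([.531,-.212,.1],-1.8)"
```

```text
t 3.6 pos [ 0.5348 -0.1799  0.2334] yang 1.67 zaxis [ 0.015 -0.    -1.   ] F [-0.6  0.7 -0.1] op 0.548 | units to go [-0.159 -0.034  0.667]
turn units [0.014 0.    0.058]
```

arm_command(motion="-0.159 -0.034 0.05 0.014 0 0.058 0.55; 0 0 0.15 0 0 0 0.55; 0 0 0.15 0 0 0 0.55; 0 0 0.15 0 0 0 0.55; 0 0 0.1 0 0 0 0.55; 0 0 0.06 0 0 0 0.55; 0 0 0 0 0 0 0.55")

```text
time_s: 4.18
eef_pos: [0.5315, -0.22, 0.0976]
eef_rot: [0.003, 0.714, 0.7, 0.0]
wrist_force: [-0.2, 0.5, 0.7]
opening: 0.555
```

```bash
python3 -c "
from h import *
goto([.531,-.212,.04],-1.8)
for n in('top','scene'):
    c=snap(n,n+'3'); im=c['img'][190:310,330:490] if n=='top' else c['img'][150:270,160:320]
    cv2.imwrite('pics/c3'+n+'.png',cv2.resize(im[:,:,::-1],None,fx=4,fy=4,interpolation=cv2.INTER_CUBIC))
"
```

```text
t 4.18 pos [ 0.5315 -0.22    0.0976] yang -1.11 zaxis [ 0.005 -0.004 -1.   ] F [-0.2  0.5  0.7] op 0.555 | units to go [ 0.041 -0.005  0.288]
turn units [0.004 0.004 0.011]
```

View pics/c3top.png

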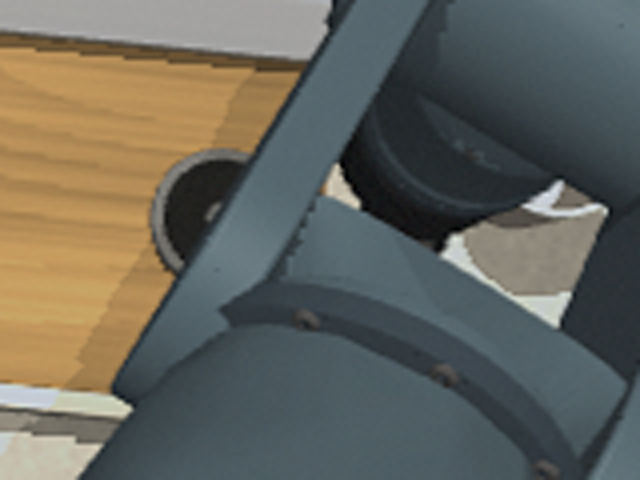

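View pics/c3scene.png

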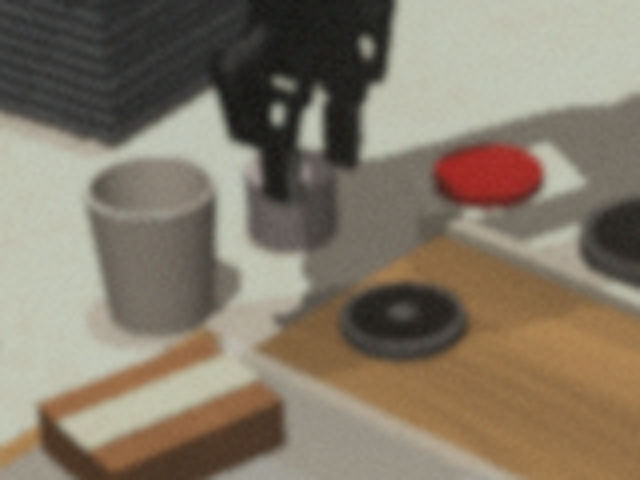

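```bash
python3 -c "
from h import *
c=camera('scene')
for x in(.495,.531,.567):
  for z in(.0976,.105): print(x,z,proj(c,[x,-.22,z]).round(1),((proj(c,[x,-.22,z])-[160,150])*4).round())
"
```

```text
0.495 0.0976 [247.1 189.8] [348. 159.]
0.495 0.105 [247. 187.] [348. 148.]
0.531 0.0976 [237.7 196.4] [311. 186.]
0.531 0.105 [237.6 193.5] [310. 174.]
0.567 0.0976 [228.  203.3] [272. 213.]
0.567 0.105 [227.8 200.4] [271. 202.]
```

The fingers are clear of the pad, the tin and the cup. The tips sit about 3 mm above the TCP. I'll descend to z≈0.028.

arm_command(motion="0.025 -0.003 0.14 0 0 0.011 0.55; 0 0 0.12 0 0 0 0.55; 0 0 0.03 0 0 0 0.55; 0 0 0 0 0 0 0.55")

```text
time_s: 4.67
eef_pos: [0.5406, -0.2203, 0.0511]
eef_rot: [0.014, 0.717, 0.697, 0.003]
wrist_force: [0.0, 0.5, -0.2]
opening: 0.55
```

```bash
python3 -c "
from h import *
goto([.531,-.214,.028],-1.8)"
```

```text
t 4.67 pos [ 0.5406 -0.2203  0.0511] yang -1.63 zaxis [ 0.024 -0.017 -1.   ] F [ 0.   0.5 -0.2] op 0.55 | units to go [ 0.032 -0.052  0.114]
turn units [0.023 0.015 0.003]
```

arm_command(motion="0.032 -0.052 0.03 0.023 0.015 0.003 0.55; 0 0 0 0 0 0 0.55; 0 0 0 0 0 0 0.55")

```text
time_s: 4.92
eef_pos: [0.5319, -0.2145, 0.0486]
eef_rot: [0.001, 0.718, 0.696, 0.0]
wrist_force: [0.4, 0.3, 0.3]
opening: 0.549
```

```bash
python3 -c "
from h import *
goto([.531,-.214,.028],-1.8)"
```

```text
t 4.92 pos [ 0.5319 -0.2145  0.0486] yang -1.77 zaxis [ 0.002 -0.002 -1.   ] F [0.4 0.3 0.3] op 0.549 | units to go [ 0.003 -0.005  0.103]
turn units [0.002 0.001 0.001]
```

arm_command(motion="0 -0.005 0.05 0 0 0 0.55; 0 0 0.03 0 0 0 0.55; 0 0 0 0 0 0 0.55; 0 0 0 0 0 0 0.55")

```text
time_s: 5.25
eef_pos: [0.5325, -0.2157, 0.034]
eef_rot: [0.004, 0.718, 0.696, 0.001]
wrist_force: [-0.4, -0.7, 0.3]
opening: 0.551
```

```bash
python3 -c "
from h import *
goto([.531,-.214,.028],-1.8)"
```

```text
t 5.25 pos [ 0.5325 -0.2157  0.034 ] yang -1.75 zaxis [ 0.006 -0.004 -1.   ] F [-0.4 -0.7  0.3] op 0.551 | units to go [ 0.008 -0.008  0.03 ]
turn units [0.006 0.004 0.001]
```

arm_command(motion="0.01 -0.008 0.03 0.006 0.004 0 0.55; 0 0 0 0 0 0 0.55; 0 0 0 0 0 0 0.55")

```text
time_s: 5.5
eef_pos: [0.5309, -0.2135, 0.0273]
eef_rot: [-0.0, 0.718, 0.696, 0.0]
wrist_force: [0.1, 0.4, 0.5]
opening: 0.55
```

```bash
python3 -c "
from h import *
goto([.531,-.214,.028],-1.8)
c=snap('scene','s4');im=c['img'][170:270,200:320]
cv2.imwrite('pics/c4.png',cv2.resize(im[:,:,::-1],None,fx=5,fy=5,interpolation=cv2.INTER_CUBIC))"
```

```text
t 5.5 pos [ 0.5309 -0.2135  0.0273] yang -1.76 zaxis [-0.     0.001 -1.   ] F [0.1 0.4 0.5] op 0.55 | units to go [-0.002  0.001 -0.004]
turn units [-0.    -0.     0.001]
```

View pics/c4.png

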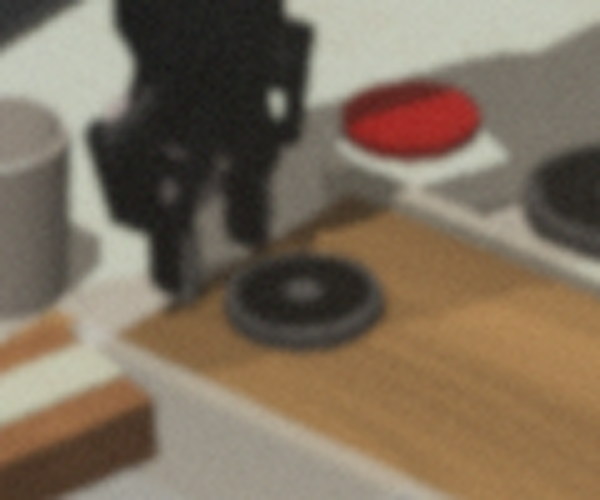

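arm_command(motion="0.03 0 0 0 0 0 0.55; 0.03 0 0 0 0 0 0.55; 0.03 0 0 0 0 0 0.55; 0.03 0 0 0 0 0 0.55; 0.03 0 0 0 0 0 0.55; 0.03 0 0 0 0 0 0.55; 0 0 0 0 0 0 0.55")

```text
time_s: 6.13
eef_pos: [0.532, -0.1732, 0.0274]
eef_rot: [-0.0, 0.718, 0.696, 0.0]
wrist_force: [-0.0, -0.8, 0.1]
opening: 0.549
```

```bash
python3 -c "
from h import *
goto([.537,.018,.0275],-1.8)
c=snap('scene','s5');im=c['img'][170:290,200:400]
cv2.imwrite('pics/c5.png',cv2.resize(im[:,:,::-1],None,fx=4,fy=4,interpolation=cv2.INTER_CUBIC))"
```

```text
t 6.13 pos [ 0.532  -0.1732  0.0274] yang -1.75 zaxis [-0.     0.001 -1.   ] F [-0.  -0.8  0.1] op 0.549 | units to go [ 0.956 -0.004  0.   ]
turn units [-0.    -0.001  0.001]
```

View pics/c5.png

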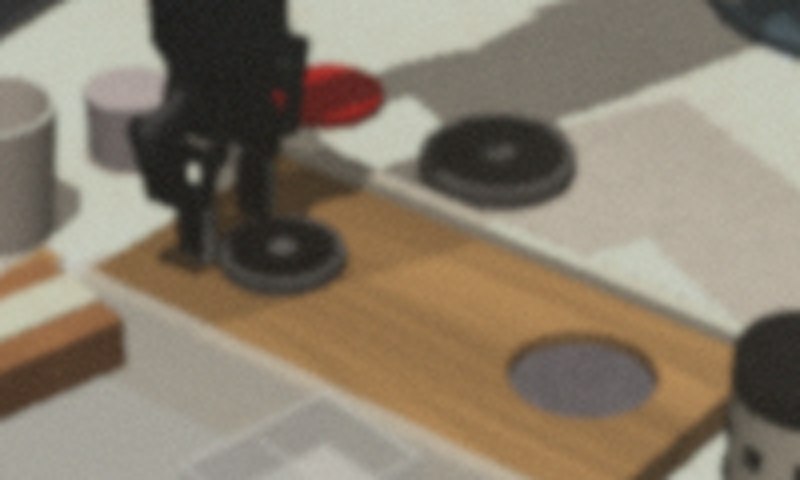

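The pad is nested between the two fingers and sliding well, with crop centres at pad (283,255) and recess (583,377). I'll keep pushing.

arm_command(motion="0.04 0 0 0 0 0 0.55; 0.05 0 0 0 0 0 0.55; 0.05 0 0 0 0 0 0.55; 0.05 0 0 0 0 0 0.55; 0.05 0 0 0 0 0 0.55; 0.05 0 0 0 0 0 0.55; 0.05 0 0 0 0 0 0.55; 0.05 0 0 0 0 0 0.55; 0.04 0 0 0 0 0 0.55; 0.02 0 0 0 0 0 0.55")

```text
time_s: 7.02
eef_pos: [0.5351, -0.0744, 0.0278]
eef_rot: [0.0, 0.718, 0.696, 0.0]
wrist_force: [-1.1, -0.5, -0.2]
opening: 0.548
```

```bash
python3 -c "
from h import *
goto([.537,.018,.0275],-1.8)"
```

```text
t 7.02 pos [ 0.5351 -0.0744  0.0278] yang -1.75 zaxis [ 0. -0. -1.] F [-1.1 -0.5 -0.2] op 0.548 | units to go [ 0.462 -0.005  0.001]
turn units [0.    0.    0.001]
```

arm_command(motion="0.04 0 0 0 0 0 0.55; 0.05 0 0 0 0 0 0.55; 0.05 0 0 0 0 0 0.55; 0.05 0 0 0 0 0 0.55; 0.04 0 0 0 0 0 0.55; 0.02 0 0 0 0 0 0.55; 0 0 0 0 0 0 0.55")

```text
time_s: 7.6
eef_pos: [0.5367, -0.018, 0.0277]
eef_rot: [0.0, 0.717, 0.697, 0.0]
wrist_force: [-0.1, -0.4, 0.1]
opening: 0.547
```

```bash
python3 -c "
from h import *
goto([.537,.018,.0275],-1.8)
c=snap('scene','s6');im=c['img'][170:290,230:430]
cv2.imwrite('pics/c6.png',cv2.resize(im[:,:,::-1],None,fx=4,fy=4,interpolation=cv2.INTER_CUBIC))
c=snap('top','t6');im=c['img'][180:310,220:425]
cv2.imwrite('pics/c6t.png',cv2.resize(im[:,:,::-1],None,fx=3.8,fy=3.8,interpolation=cv2.INTER_CUBIC))
"
```

```text
t 7.6 pos [ 0.5367 -0.018   0.0277] yang -1.69 zaxis [ 0. -0. -1.] F [-0.1 -0.4  0.1] op 0.547 | units to go [ 0.18  -0.004  0.001]
turn units [0.    0.    0.002]
```

View pics/c6.png

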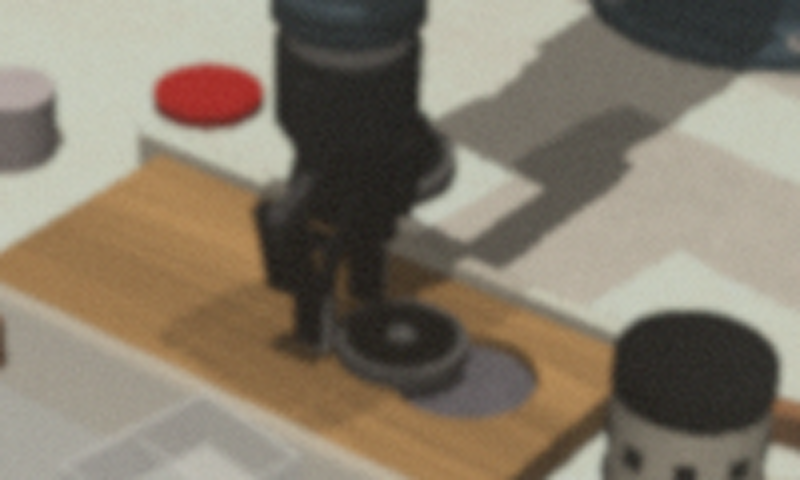

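View pics/c6t.png

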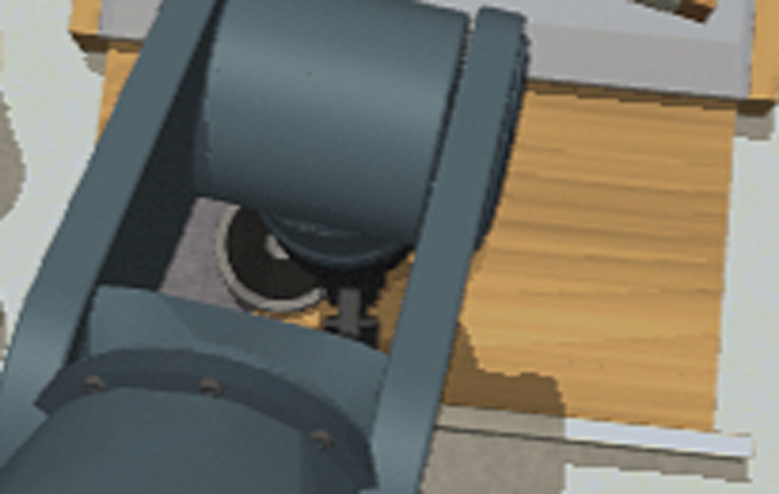

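```bash
python3 -c "
from h import *
c=camera('scene');t=camera('top')
print(ray(c,330.25,253.25,.036),ray(t,220+275/3.8,180+247/3.8,.036))
# recess centre in first scene image
im=cv2.imread('pics/scene0.png')[:,:,::-1]
c['img']=im; print(ell(c,.026,(322,248,370,280),75), proj(c,[.5375,.056,.026]))
b=proj(c,[.531,-.162,.036]);print(b)
"
```

```text
[0.53804678 0.02219028 0.036     ] [0.53410876 0.02269095 0.036     ]
(array([0.54465678, 0.06167337]), np.float64(0.06691599086071644), (0.5448175668716431, 0.06140875816345215, 0.07418473064899445)) [344.26051237 261.84262568]
[260.06711292 227.08675705]
```

arm_command(motion="0.03 0.005 0 0 0 0 0.55; 0.04 0.005 0 0 0 0 0.55; 0.04 0.005 0 0 0 0 0.55; 0.03 0 0 0 0 0 0.55; 0.02 0 0 0 0 0 0.55; 0 0 0 0 0 0 0.55")

```text
time_s: 8.3
eef_pos: [0.5415, 0.0143, 0.0279]
eef_rot: [0.0, 0.719, 0.695, 0.0]
wrist_force: [0.7, 0.1, -0.1]
opening: 0.55
```

```bash
python3 -c "
from h import *
goto([.539,.017,.0275],-1.8)
c=snap('scene','s7');im=c['img'][170:290,230:430]
cv2.imwrite('pics/c7.png',cv2.resize(im[:,:,::-1],None,fx=4,fy=4,interpolation=cv2.INTER_CUBIC))
"
```

```text
t 8.3 pos [0.5415 0.0143 0.0279] yang -1.93 zaxis [ 0.001 -0.001 -1.   ] F [ 0.7  0.1 -0.1] op 0.55 | units to go [ 0.013 -0.013  0.002]
turn units [ 0.001  0.    -0.002]
```

View pics/c7.png

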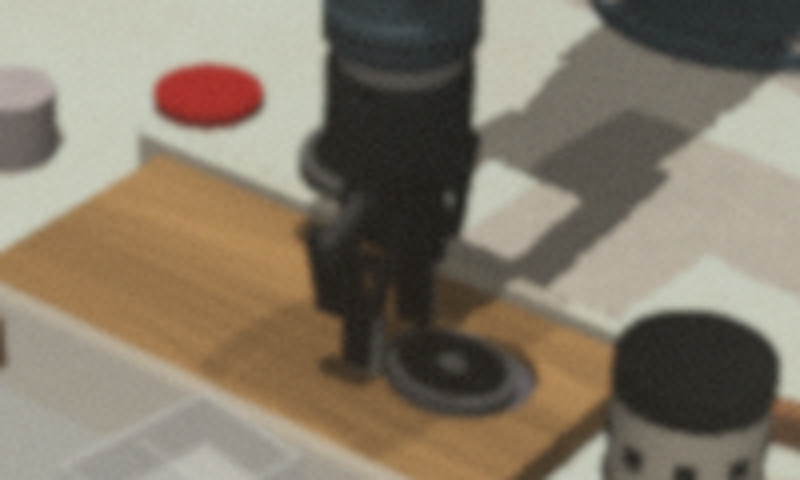

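The pad has tilted into the recess at crop (450,365), with its leading edge down. It needs a few more mm.

arm_command(motion="0.025 -0.005 0 0 0 0 0.55; 0.02 -0.005 0 0 0 0 0.55; 0 0 0 0 0 0 0.55; 0 0 0 0 0 0 0.55")

```text
time_s: 8.68
eef_pos: [0.5395, 0.0242, 0.0277]
eef_rot: [0.0, 0.719, 0.695, -0.0]
wrist_force: [0.5, 0.1, 0.1]
opening: 0.551
```

```bash
python3 -c "
from h import *
goto([.539,.017,.0275],-1.8)
c=snap('scene','s8');im=c['img'][170:290,230:430]
cv2.imwrite('pics/c8.png',cv2.resize(im[:,:,::-1],None,fx=4,fy=4,interpolation=cv2.INTER_CUBIC))
"
```

```text
t 8.68 pos [0.5395 0.0242 0.0277] yang -1.91 zaxis [ 0.    -0.001 -1.   ] F [0.5 0.1 0.1] op 0.551 | units to go [-0.036 -0.001  0.001]
turn units [ 0.     0.001 -0.002]
```

View pics/c8.png

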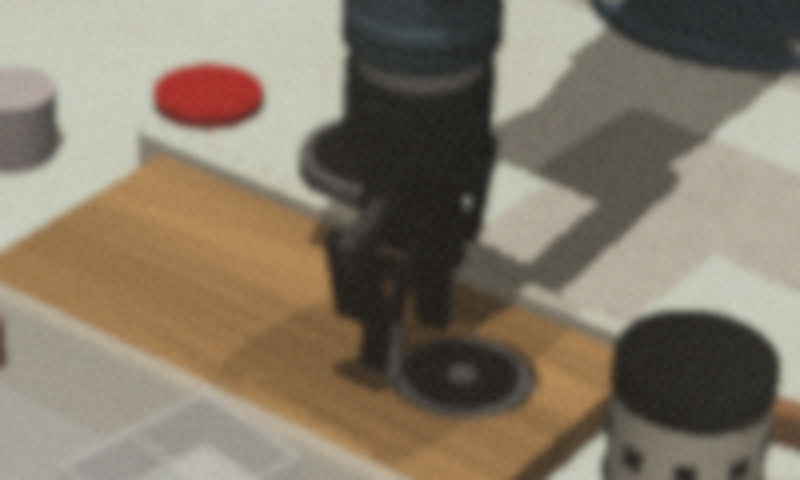

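The pad looks flat in the recess at crop (463,375). I'll lift off, turn the tool and close the fingers for the front push.

arm_command(motion="-0.02 0 -0.02 0 0 0 0.55; 0 0 -0.1 0 0 0 0.55; 0 0 -0.2 0 0 0 0.55; 0 0 -0.2 0 0 0 0.55; 0 0 -0.2 0 0 0 0.55; 0 0 -0.1 0 0 0 0.55; -0.15 -0.15 0 0 0 0 0; -0.1 -0.18 0 0 0 0 0; -0.1 -0.18 0 0 0 0 0; 0 -0.18 0 0 0 0 0")

```text
time_s: 9.57
eef_pos: [0.4002, -0.0513, 0.2033]
eef_rot: [0.004, 0.718, 0.696, 0.0]
wrist_force: [-0.1, -0.3, 0.4]
opening: 0.005
```

arm_command(motion="0 0 0 0 0 -0.119 0; 0 0 0 0 0 -0.119 0; 0 0 0 0 0 -0.119 0; 0 0 0 0 0 -0.119 0; 0 0 0 0 0 -0.119 0; 0 0 0 0 0 -0.119 0; 0 0 0 0 0 -0.119 0; 0 0 0 0 0 -0.119 0; 0 0 0 0 0 -0.119 0; 0 0 0 0 0 -0.119 0")

```text
time_s: 10.4
eef_pos: [0.3909, -0.0554, 0.2065]
eef_rot: [0.006, 0.173, 0.985, -0.004]
wrist_force: [-0.3, 0.2, 0.7]
opening: 0.001
```

```bash
python3 -c "
from h import *
goto([.37,-.026,.1],83.1)
c=snap('scene','s9');im=c['img'][170:320,200:450]
cv2.imwrite('pics/c9.png',cv2.resize(im[:,:,::-1],None,fx=3.2,fy=3.2,interpolation=cv2.INTER_CUBIC))
c=snap('top','t9');im=c['img'][180:310,220:425]
cv2.imwrite('pics/c9t.png',cv2.resize(im[:,:,::-1],None,fx=3.8,fy=3.8,interpolation=cv2.INTER_CUBIC))
"
```

```text
t 10.4 pos [ 0.3909 -0.0554  0.2065] yang 70.02 zaxis [ 0.01 -0.01 -1.  ] F [-0.3  0.2  0.7] op 0.001 | units to go [0.155 0.105 0.53 ]
turn units [-0.007  0.011 -0.218]
```

View pics/c9.png

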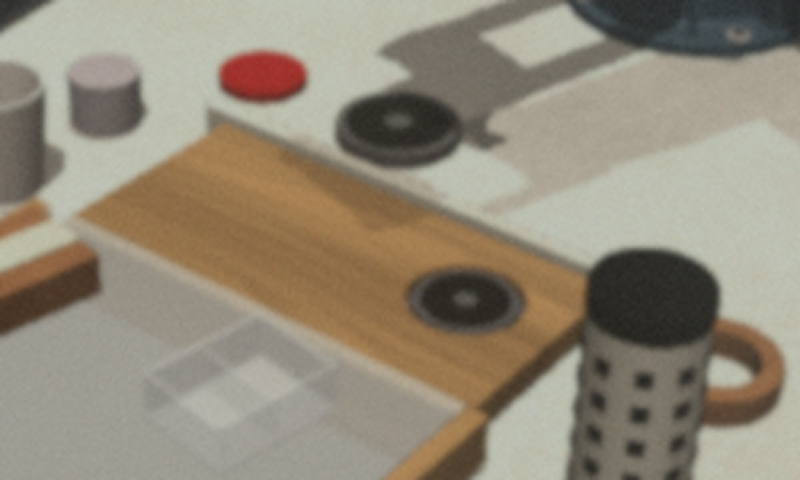

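View pics/c9t.png

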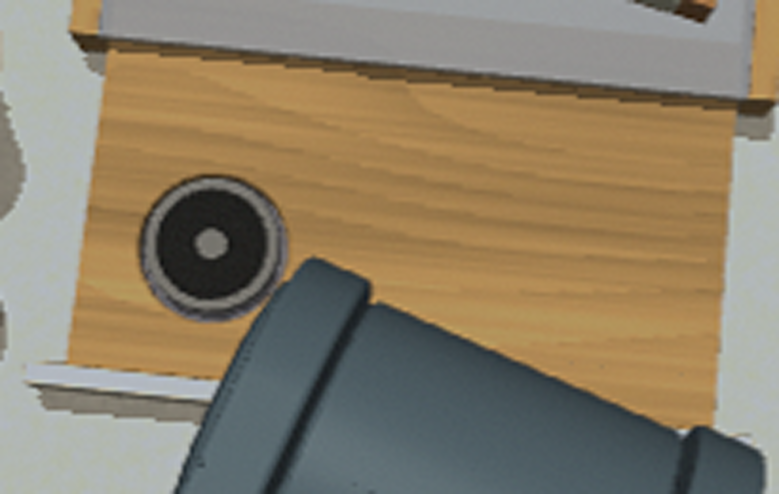

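The pad is seated flat and centred in both views, at top crop (212,243). Before descending I'll check where the look-alike pad in front of the drawer lies.

```bash
python3 -c "
from h import *
c=camera('top')
for p in ((335,342),(382,342),(358,318),(358,367)): print(ray(c,*p,.012).round(3))
"
```

```text
[ 0.343 -0.057  0.012]
[ 0.341 -0.149  0.012]
[ 0.388 -0.104  0.012]
[ 0.294 -0.101  0.012]
```

```bash
python3 -c "
from h import *
goto([.395,.0,.1],83.1)
"
```

```text
t 10.55 pos [ 0.391  -0.0553  0.2064] yang 69.48 zaxis [ 0.01 -0.01 -1.  ] F [0.3 0.6 0.4] op 0.003 | units to go [0.085 0.269 0.529]
turn units [-0.007  0.011 -0.227]
```

arm_command(motion="0 0 0 -0.004 0.006 -0.119 0; 0 0 0 -0.003 0.005 -0.108 0; 0 0.14 0 0 0 0 0; 0 0.13 0 0 0 0 0; 0 0 0.1 0 0 0 0; 0 0 0 0 0 0 0")

```text
time_s: 11.05
eef_pos: [0.3986, -0.0021, 0.1877]
eef_rot: [0.002, 0.069, 0.998, -0.0]
wrist_force: [-0.5, 0.4, -0.4]
opening: -0.002
```

```bash
python3 -c "
from h import *
goto([.395,.0,.1],83.1)
"
```

```text
t 11.05 pos [ 0.3986 -0.0021  0.1877] yang 82.07 zaxis [ 0.003 -0.001 -1.   ] F [-0.5  0.4 -0.4] op -0.002 | units to go [0.021 0.008 0.438]
turn units [-0.     0.003 -0.017]
```

arm_command(motion="0.02 0.008 0 0 0.003 -0.017 0; 0 0 0.13 0 0 0 0; 0 0 0.13 0 0 0 0; 0 0 0.13 0 0 0 0; 0 0 0.13 0 0 0 0; 0 0 0 0 0 0 0; 0 0 0 0 0 0 0")

```text
time_s: 11.63
eef_pos: [0.3979, -0.0031, 0.087]
eef_rot: [0.004, 0.066, 0.998, -0.001]
wrist_force: [0.5, 0.1, -0.6]
opening: 0.0
```

```bash
python3 -c "
from h import *
goto([.395,.0,.016],83.1)
"
```

```text
t 11.63 pos [ 0.3979 -0.0031  0.087 ] yang 82.43 zaxis [ 0.007 -0.003 -1.   ] F [ 0.5  0.1 -0.6] op 0.0 | units to go [0.019 0.014 0.355]
turn units [-0.002  0.007 -0.011]
```

arm_command(motion="0.02 0.014 0.1 0 0.007 -0.011 0; 0 0 0.13 0 0 0 0; 0 0 0.13 0 0 0 0; 0 0 0.05 0 0 0 0; 0 0 0 0 0 0 0; 0 0 0 0 0 0 0")

```text
time_s: 12.13
eef_pos: [0.4042, -0.0045, 0.0138]
eef_rot: [0.008, 0.063, 0.998, -0.003]
wrist_force: [-0.1, 0.1, -0.6]
opening: 0.003
```

```bash
python3 -c "
from h import *
goto([.395,.0,.016],83.1)
"
```

```text
t 12.13 pos [ 0.4042 -0.0045  0.0138] yang 82.79 zaxis [ 0.015 -0.008 -1.   ] F [-0.1  0.1 -0.6] op 0.003 | units to go [ 0.048  0.016 -0.012]
turn units [-0.006  0.015 -0.005]
```

arm_command(motion="0 0 -0.01 -0.006 0.015 -0.005 0; -0.03 0 0 0 0 0 0; -0.04 0 0 0 0 0 0; -0.04 0 0 0 0 0 0; -0.04 0 0 0 0 0 0; -0.04 0 0 0 0 0 0; -0.04 0 0 0 0 0 0; -0.04 0 0 0 0 0 0; -0.04 0 0 0 0 0 0; -0.03 0 0 0 0 0 0")

```text
time_s: 12.97
eef_pos: [0.48, -0.0149, 0.0227]
eef_rot: [0.002, 0.061, 0.998, -0.001]
wrist_force: [-4.1, -0.8, 2.5]
opening: -0.001
```

```bash
python3 -c "
from h import *
goto([.395,.0,.016],83.1)
"
```

```text
t 12.97 pos [ 0.48   -0.0149  0.0227] yang 83.04 zaxis [ 0.003 -0.002 -1.   ] F [-4.1 -0.8  2.5] op -0.001 | units to go [0.431 0.022 0.032]
turn units [-0.002  0.003 -0.001]
```

arm_command(motion="-0.04 0 0.01 0 0 0 0; -0.04 0 0.01 0 0 0 0; -0.04 0 0.01 0 0 0 0; -0.04 0 0 0 0 0 0; -0.04 0 0 0 0 0 0; -0.04 0 0 0 0 0 0; -0.04 0 0 0 0 0 0; -0.03 0 0 0 0 0 0")

```text
time_s: 13.63
eef_pos: [0.5479, -0.0229, 0.0156]
eef_rot: [0.001, 0.061, 0.998, -0.001]
wrist_force: [-3.6, 0.3, 2.2]
opening: 0.001
```

```bash
python3 -c "
from h import *
goto([.605,-.03,.018],83.1)
c=snap('scene','s10');im=c['img'][170:320,200:450]
cv2.imwrite('pics/c10.png',cv2.resize(im[:,:,::-1],None,fx=3.2,fy=3.2,interpolation=cv2.INTER_CUBIC))
"
```

```text
t 13.63 pos [ 0.5479 -0.0229  0.0156] yang 83.04 zaxis [ 0.001 -0.002 -1.   ] F [-3.6  0.3  2.2] op 0.001 | units to go [-0.288 -0.001 -0.012]
turn units [-0.001  0.002 -0.001]
```

View pics/c10.png

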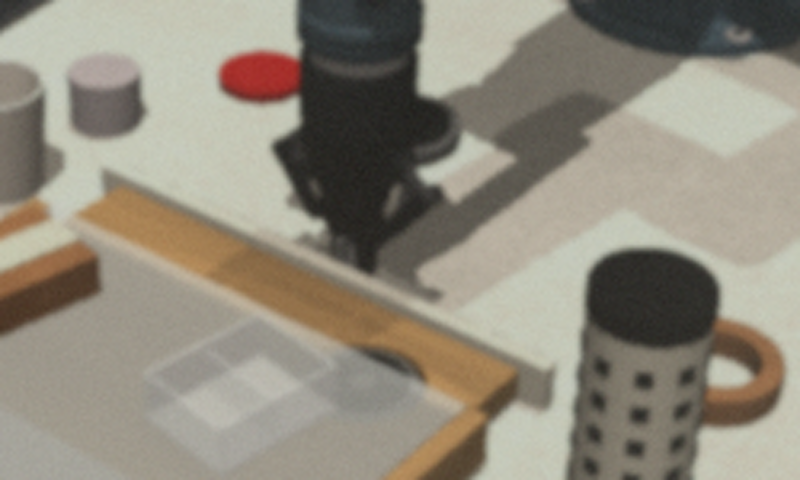

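The pad is passing under the roof and the push force is about 4 N. Roughly 57 mm remain.

arm_command(motion="-0.04 0 -0.003 0 0 0 0; -0.04 0 0 0 0 0 0; -0.04 0 0 0 0 0 0; -0.04 0 0 0 0 0 0; -0.03 0 0 0 0 0 0; -0.03 0 0 0 0 0 0")

```text
time_s: 14.18
eef_pos: [0.5948, -0.0286, 0.0156]
eef_rot: [0.0, 0.061, 0.998, -0.001]
wrist_force: [-4.5, -1.4, 1.2]
opening: -0.0
```

```bash
python3 -c "
from h import *
goto([.605,-.03,.018],83.1)
"
```

```text
t 14.18 pos [ 0.5948 -0.0286  0.0156] yang 83.04 zaxis [ 0.    -0.002 -1.   ] F [-4.5 -1.4  1.2] op -0.0 | units to go [-0.051 -0.001 -0.012]
turn units [-0.001  0.    -0.001]
```

Now short steps until the force rises at the stop.

arm_command(motion="-0.02 0 0 0 0 0 0; -0.02 0 0 0 0 0 0; -0.02 0 0 0 0 0 0")

```text
time_s: 14.43
eef_pos: [0.6086, -0.0304, 0.0157]
eef_rot: [0.0, 0.061, 0.998, -0.001]
wrist_force: [-3.1, -1.6, 1.1]
opening: 0.001
```

arm_command(motion="-0.015 0 0 0 0 0 0; -0.015 0 0 0 0 0 0")

```text
time_s: 14.6
eef_pos: [0.6109, -0.0305, 0.015]
eef_rot: [-0.005, 0.06, 0.998, -0.0]
wrist_force: [-21.4, 0.8, 15.0]
opening: -0.002
```

The force jumped to 21 N at the stop. I'll back off and check.

arm_command(motion="0.04 0 0 0 0 0 0; 0.15 0 0 0 0 0 0; 0.15 0 0 0 0 0 0; 0.15 0 0 0 0 0 0; 0.1 0 -0.1 0 0 0 0; 0.1 0 -0.2 0 0 0 0; 0 0.1 -0.2 0 0 0 0; 0 0.2 -0.2 0 0 0 0; 0 0.2 0 0 0 0 0; 0 0.2 0 0 0 0 0")

```text
time_s: 15.43
eef_pos: [0.4941, 0.1143, 0.1502]
eef_rot: [0.006, 0.066, 0.998, 0.0]
wrist_force: [0.3, -0.5, -1.1]
opening: -0.002
```

arm_command(motion="0 0.2 0 0 0 0 0; 0 0.2 0 0 0 0 0; 0 0.2 0 0 0 0 0; 0 0.2 0 0 0 0 0; 0 0 0 0 0 0 0; 0 0 0 0 0 0 0")

```text
time_s: 15.93
eef_pos: [0.522, 0.2889, 0.1589]
eef_rot: [0.019, 0.063, 0.998, 0.006]
wrist_force: [-1.2, -0.5, -0.4]
opening: 0.003
```

```bash
python3 -c "
from h import *
goto([.605,-.03,.018],83.1)
c=snap('scene','s11');im=c['img'][170:390,120:450]
cv2.imwrite('pics/c11.png',cv2.resize(im[:,:,::-1],None,fx=2.4,fy=2.4,interpolation=cv2.INTER_CUBIC))
c=snap('top','t11');im=c['img'][60:320,160:500]
cv2.imwrite('pics/c11t.png',cv2.resize(im[:,:,::-1],None,fx=2.3,fy=2.3,interpolation=cv2.INTER_CUBIC))
for p in ((228,188),(435,209)):pass
"
```

```text
t 15.93 pos [0.522  0.2889 0.1589] yang 82.74 zaxis [ 0.038  0.011 -0.999] F [-1.2 -0.5 -0.4] op 0.003 | units to go [-0.588 -1.54   0.703]
turn units [ 0.015  0.035 -0.006]
```

View pics/c11.png

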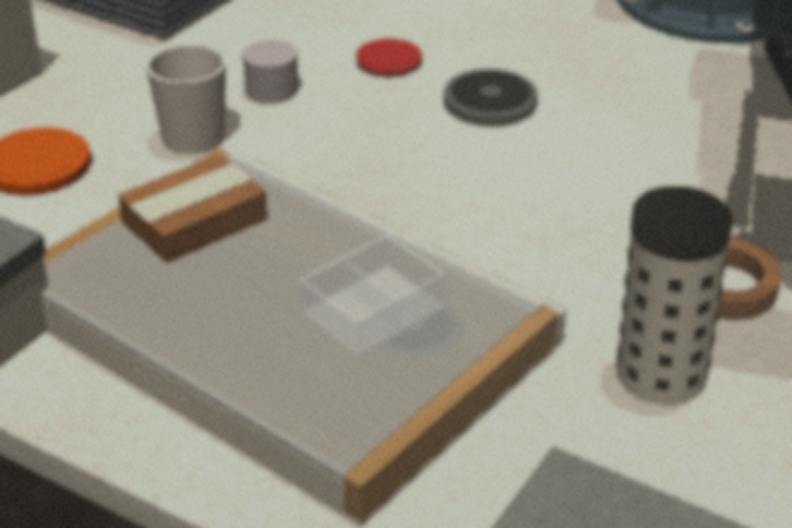

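View pics/c11t.png

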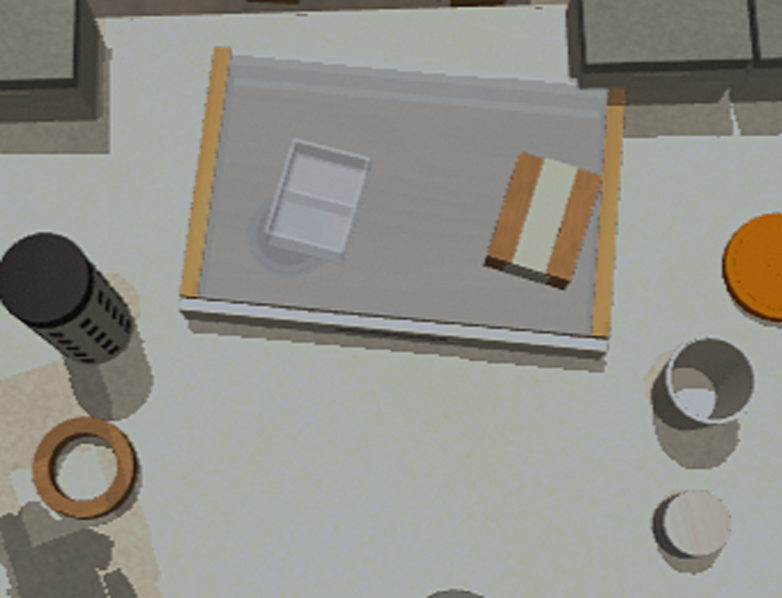

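The drawer appears shut, with the pad visible through the roof. I'll zoom in on the front seam and check that the bystanders haven't moved.

```bash
python3 -c "
from h import *
c=snap('top','t12');a=cv2.imread('pics/top0.png')[:,:,::-1];b=c['img']
im=b[180:225,230:440]
cv2.imwrite('pics/c12.png',cv2.resize(im[:,:,::-1],None,fx=3.8,fy=3.8,interpolation=cv2.INTER_CUBIC))
for t in('tin','tape','pencup','canister','clipbox','carton'):
    r=search_frame('top',t)[:1]; print(t,[np.round(x['box'],1).tolist() for x in r])
d=(cv2.absdiff(np.ascontiguousarray(a),b).max(2)>40).astype(np.uint8)*255
cv2.imwrite('pics/d12.png',d)
"
```

```text
tin [[444.6, 272.3, 476.1, 302.9]]
tape [[173.8, 241.4, 218.5, 286.0]]
pencup [[443.5, 205.2, 490.4, 246.3]]
canister [[155.9, 162.5, 220.7, 220.4]]
clipbox []
carton [[370.8, 127.0, 423.8, 183.4]]
```

View pics/c12.png

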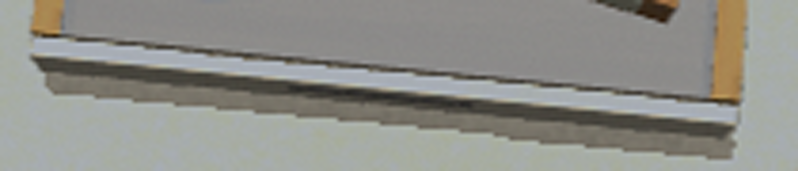

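View pics/d12.png

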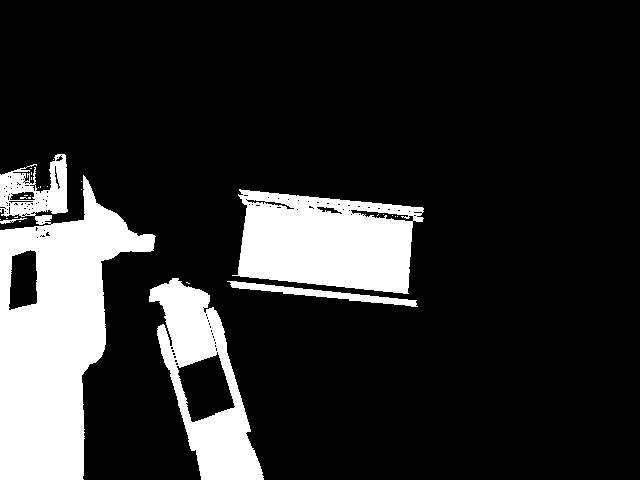

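The seam is closed along its whole length. Apart from the drawer, the only difference from the first picture is the arm and its shadow.

```bash
python3 -c "
from h import *
print(hand_in())"
```

```text
the job is handed in; nothing more can be done
None
```

The pad is seated in the recess, the drawer is shut, and I handed the job in at about 16 s of the 64 s allowed.

- **Pad:** I cradled it between half-open fingers and pushed it across the deck without lifting it. It dropped flat into the recess; both cameras showed it flat and centred. It then passed under the roof freely, with the push force staying at about 4 N.
- **Drawer:** I pushed the front with closed fingers until the wrist force jumped to about 21 N at the stop, then backed off. In the last pictures the front seam is closed along its whole width, and the pad shows through the clear roof in its place.
- **Everything else:** Comparing the top camera's first and last pictures showed changes only at the drawer, the arm and the arm's shadow, so the bystanders and look-alike pads stayed put. The detector missed the clip box in the last picture. The picture comparison shows no change there.

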